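# Push the airline tube home in the push-fit collet

### The arm

A 6-joint arm with a two-finger parallel gripper is mounted at the origin on a cart in front of the work surface, level with it; the furniture and walls round the work are solid. World frame = base frame: x ahead of the robot, y to its left, z up, the work surface at z = 0. Lengths are in m, angles in degrees, forces in N, time in s.
With the tool pointing down it reaches from about 0.3 to 0.75 m from the base axis. Payload 8.5 kg.
Tool frame: the origin (TCP) lies at the very end of the fingers, on their centre line; the grasp point (between the pads) lies 19 mm behind it; z points along the fingers, y is the direction in which the jaws open and shut (so a half turn about z gives the same grasp; the last joint's range is limited). The gripper opens to 85 mm and grips with 20 to 120 N. Pads are 22 mm wide; open, the fingers measure 114 mm over their backs; the gripper's body (76 mm by 85 mm) begins 54 mm behind the grasp point. The pads swing forward as they close: fully open they stand 13 mm farther back than shut.
Start: joints at [-12.336, 21.807, 74.336, -0, 83.858, -12.336], TCP at [0.55, 0, 0.202] pointing down, gripper open.
Joint ranges: [-178.18, 178.18], [-50.72, 133.34], [12.68, 142.11], [-81.47, 261.47], [9.98, 163.14], [-165.26, 165.26]. Speed limits (degrees/s): [136.94, 136.94, 180, 180, 180, 180].

### API

Orientations are given as a 3x3 rotation matrix whose columns are the frame's x, y, z axes.
In Python, from rig import env, vision, close_job, spotter gives the robot as it stands. The module is installed in compiled form; this text tells all that it offers.
- The arm moves only by the tool jog_arm, never from a script. Its argument "plan" is a list that holds one entry, the list of rows, each a list of 6 numbers: the shift along the tool's x, y, z in units of 40 mm (1.0 is 40 mm), then the turn, a rotation vector about the tool's x, y, z in units of 0.15 rad (1.0 is 0.15 rad). A call has 1 to 10 rows; each row shifts and turns the commanded pose from where the row before left it, along the tool's axes as they then stand; what a row does not reach is not made up. A row lasts 1/10 s, in which the tool goes at most 50 mm and 8.59 degrees, less where a joint would pass 70% of its speed; a pose out of reach is approached as far as the arm can. A call with a number of a shift or a turn outside -1 to 1 is refused whole. A call with a gripper value outside its range is refused whole. "grip" is the opening, from -1 (shut) to 1 (fully open), set as the call begins (left out, the last holds). The fingers move at their own pace and stop on an object; "squeeze" is the grip in N (left out, the last holds). Time passes only in rows, so rows that do not move let the fingers close. It gives the time, the measured TCP pose, the force and the opening at its end, in the units of the state.
- env.observe(): the state, without advancing time (a new reading comes with each control period).
- vision.get_image(name): name is "scene" or "side" or "wrist"; returns (picture, depth): 420x560x3 uint8, red, green, blue; 420x560 float32, m along the optical axis (not along the pixel's ray), 0 where there is no reading.
- vision.camera_info(name): a dict with "fx", "fy", "cx", "cy" (pixels), "k1" (the pictures are not rectified: a ray, as slopes to the right and down, at radius r is drawn at 1 + k1 r^2 times it, then the intrinsics apply), "rvec" (rotation vector, rad) and "tvec" (3), from world to camera coordinates, as OpenCV has them. Camera axes: x right, y down, z forward; pixel columns grow to the right and rows downward; lengths in m; the calibration is good to about 2 mm. A picture is of the moment at which its call begins: read the wrist's pose just before it. camera_info takes no time and is no camera call; for the wrist camera it gives the pose at the moment of the call.
- close_job(): hands the job in, once; it reports no verdict.
Trained networks look in the newest picture that a camera, given by its name, has taken for a name from the list of things; names that differ only in an ending like _2 or _b are one class to them, and where a whole thing is asked for, a point or a joint stands for the part that bears it (a point fixed in the world has none). Each returns a list of dicts, best first, with "score" (0 to 1); they miss things now and then, are a little off and sometimes report something else, mostly with a low value. They report only what shows in the picture. A call takes as long as a camera call. They do not tell look-alikes from the thing itself.
- spotter.trace(camera, query): "pixels" (420x560 bool, what is visible of it) and "rect" ([left, top, right, bottom] in pixels, round what is visible of it).
The state is a dict: "time_s": time; "q": joint angles; "qvel": joint speeds; "joint_efforts": joint torques, N m; "position": TCP position; "tool_rot": TCP orientation; "ft_force": force on the tool from outside, world axes, zero at the start; "wrist_torque": the same for the moment, N m; "grip_width": finger opening in m.
Only numpy, scipy, OpenCV 4.12 (cv2) and the standard library are available. Lean on these libraries where they do the work, as an engineer would, in place of code of your own. Each camera call takes 0.05 s, during which the arm holds its last target.

### The job

Pull the blanking plug out of the manifold's push-fit collet and stand or lay it on the bench, clear of the manifold. Then take the rigid tube from its stand and push it down into the collet, on past the drag of the sliding seal, until it is fully home on the hard stop, and let go. Never press harder than 35 N on the stop nor wedge anything hard against the manifold, and leave the bush, the spanner and the bolt where they lie.

Things in the scene. Friction and masses are not known exactly. Their poses are not given: they have to be found in the camera images.
- mouth (a point): centre of the collet's mouth on the fixed manifold, 70 mm above the bench; z up. The collet is a round brass neck 28 mm across with a black flared ring (30 mm) on top. The mouth narrows from 24 to 18 mm in its first 5 mm; below, the bore is 17.6 mm wide. The tube is home with its end 24 to 32 mm below the mouth: how deep differs, cannot be seen and must be felt
- manifold: fixed aluminium air manifold, block 66 x 56 x 45 mm (x, y, z) on a dark foot plate 110 x 62 mm, the brass collet standing up from its middle; origin at the centre of its underside
- seal (a joint): how far the tube has pushed down the sliding seal inside the collet, m: 0 untouched, 0.012 on the hard stop. The tube meets the seal 12 to 20 mm below the mouth (differs) and the stop 12 mm deeper. The seal drags with a steady 8 N or so, plus what rubs on the bore (a side load makes the tube bind there), and stays where it is left
- plug_center (a point): black round blanking plug, loose in the collet at the start; the point is on its axis, 28 mm above its foot and 19 mm above the mouth. From the foot up: stem 15 mm thick, 9 mm long; flange 33 mm wide, 4 mm thick, resting on the mouth; grip barrel 18 mm thick, 30 mm tall. z up along its axis. It can stand on its stem
- stand: fixed grey block 60 x 60 x 40 mm on a dark foot plate 74 x 74 mm, origin at the centre of its underside; a 19 mm hole in the middle of its top, 32 mm deep, holds the tube upright
- tube_center (a point): rigid steel tube, 16 mm outside diameter, 110 mm long, 42 to 84 g, with a black rubber grip sleeve 17 mm across from 46 to 101 mm above its lower end; the point is on its axis at mid length; z along the axis, up. At the start it stands in the stand with its lower end 8 mm above the bench and its top at 118 mm
- tube_end (a point): centre of the tube's lower, bevelled end
- ring_bush_center (a point): bystander: dark steel bush 28 mm across, 16 mm high, on the bench; point at its centre
- open_spanner_center (a point): bystander: open-ended spanner 194 mm long, lying on the bench; point at its middle
- hex_bolt_center (a point): bystander: hexagon bolt 59 mm long, lying on the bench near its front edge; point at its middle
Not all that is in view belongs to the job. What is shaped like the part that bears plug_center but orange or pink is not meant.

How it is judged (in metres and radians):
On the way, in this order (a step that is already met when the one before it is completed fails the run):
1. the plug is out of the collet and more than 60 mm to the side of its axis (horizontal distance between plug_center and mouth above 0.06 m), for 0.1 s.
2. the tube has pushed the seal down onto the hard stop (value of joint seal above 0.0108 m and z of tube_end in the frame of mouth below -0.0215 m and horizontal distance between tube_end and mouth below 0.004 m), for 0.1 s.
At the end, for the whole second after the job is handed in: The seal is down on its stop (over 10.8 of 12 mm); the tube stands at rest in the collet, its end more than 21.5 mm below the mouth and within 4 mm of the axis, upright within 0.12 rad; the plug lies or stands at rest on the bench (its point lower than 45 mm), more than 60 mm from the collet's axis (all of step 2 and angle between tube_center's own z axis and vertical below 0.12 rad and linear speed of tube below 0.02 m/s and horizontal distance between plug_center and mouth above 0.06 m and height (world z) of plug_center below 0.045 m and linear speed of plug below 0.03 m/s); the robot touches nothing.
It fails at once if the tube presses harder than 35 N on the seal and stop (contact force between tube and seal above 35 N).
It fails at once if the tube, the plug, the hand or the arm is knocked or wedged against the manifold with over 70 N in all (contact force between any of tube, plug, the fingers, the arm and manifold above 70 N).
It fails at once if a bystander is moved by more than 30 mm (distance of any of ring_bush_center, open_spanner_center, hex_bolt_center from where it was at the start of the episode above 0.03 m).
It also fails if it takes over 64 s, if anything falls off the work surface, if the arm or the gripper's body presses on something with over 40 N, if the wrist force passes 120 N, or if a joint passes its speed limit or range.

## Working session

There is one attempt and no reset: what is moved stays moved. The work goes in short steps, Python scripts to look and compute and a tool call to move; the robot and the scene stay as the last step left them, time stands still between calls to the robot, and variables do not carry over. Pictures are saved under pics/ and viewed, and the job is handed in when it is done.

Besides the shell and the picture viewer there is one more tool, called after "Emit:" as name(argument=value, ...) on one line, values as JSON. jog_arm: Moves the arm, as the interface text tells. Its arguments: {"type":"object","properties":{"plan":{"type":"array"},"grip":{"type":"number"},"squeeze":{"type":"number"}},"required":["plan"]}

```bash
mkdir -p pics; ls; cat > h.py <<'E'
import numpy as np, cv2
from rig import env, vision, close_job, spotter
def shot(n,tag):
    im,d=vision.get_image(n); cv2.imwrite(f'pics/{tag}.png',cv2.cvtColor(im,cv2.COLOR_RGB2BGR)); return im,d,vision.camera_info(n)
def rays(ci,uv):
    uv=np.atleast_2d(uv).astype(float)
    x=(uv[:,0]-ci['cx'])/ci['fx'];y=(uv[:,1]-ci['cy'])/ci['fy']
    rd=np.hypot(x,y);r=rd.copy()
    for _ in range(20): r=rd/(1+ci['k1']*r*r)
    s=np.where(rd>0,r/np.maximum(rd,1e-12),1)
    return np.c_[x*s,y*s,np.ones(len(x))]
def RT(ci):
    return cv2.Rodrigues(np.array(ci['rvec'],float))[0],np.array(ci['tvec'],float).ravel()
def toworld(ci,uv,z):
    R,t=RT(ci); return (rays(ci,uv)*np.atleast_1d(z)[:,None]-t)@R
def onplane(ci,uv,h):
    R,t=RT(ci); c=-R.T@t; d=rays(ci,uv)@R
    return c+d*((h-c[2])/d[:,2])[:,None]
def proj(ci,P):
    R,t=RT(ci); p=np.atleast_2d(P)@R.T+t; x=p[:,:2]/p[:,2:]; r2=(x**2).sum(1,keepdims=True)
    x=x*(1+ci['k1']*r2); return np.c_[x[:,0]*ci['fx']+ci['cx'],x[:,1]*ci['fy']+ci['cy']]
E
python3 - <<'E'
from h import *
print(env.observe())
for n in ['scene','side','wrist']:
    im,d,ci=shot(n,n+'0'); print(n,ci)
    for q in ['manifold','plug_center','stand','tube_center','ring_bush_center','open_spanner_center','hex_bolt_center']:
        for r in spotter.trace(n,q)[:3]:
            m=r['pixels']; v,u=np.nonzero(m&(d>0))
            if len(u)==0: continue
            P=toworld(ci,np.c_[u,v],d[v,u])
            print(q,round(r['score'],2),r['rect'],np.median(P,0).round(3),np.percentile(P,2,axis=0).round(3),np.percentile(P,98,axis=0).round(3))
E
```

```text
pics
{'time_s': 0.0, 'q': array([-1.23370787e+01,  2.18418707e+01,  7.43851181e+01, -1.52157219e-03,
        8.38578775e+01, -1.23357812e+01]), 'qvel': array([-0.07607216, -0.00525574,  0.02595221, -0.03586375,  0.08916061,
        0.01142805]), 'joint_efforts': array([-1.00240642e-03, -4.48466885e+01, -2.31285810e+01, -2.87182611e-04,
        4.73836102e-03,  1.77242771e-05]), 'position': array([5.49663938e-01, 5.09711119e-05, 2.01801412e-01]), 'tool_rot': array([[ 1.99951250e-05,  9.99998945e-01, -1.45263318e-03],
       [ 9.99999958e-01, -1.95728905e-05,  2.90682001e-04],
       [ 2.90653262e-04, -1.45263893e-03, -9.99998903e-01]]), 'ft_force': array([ 0.02492842, -0.27538303,  0.14498098]), 'wrist_torque': array([-0.06960986,  0.02869023, -0.04510593]), 'grip_width': 0.08524480099006713}
scene {'fx': 433.07839731096647, 'fy': 433.07839731096647, 'cx': 269.10650253572413, 'cy': 212.6732957798941, 'k1': 0.016234850348013793, 'rvec': array([ 0.57023356, -2.58602563,  1.27094128]), 'tvec': array([0.45904913, 0.19803768, 0.85868068])}
plug_center 0.8 [245.2, 241.2, 259.7, 262.1] [0.48
[... 2762 characters left out ...]
.501 0.138 0.105]
plug_center 0.79 [68.1, 15.8, 118.8, 60.8] [0.388 0.128 0.022] [0.373 0.115 0.011] [0.398 0.144 0.044]
stand 0.87 [180.4, 234.6, 266.7, 324.8] [ 0.492 -0.095  0.039] [ 0.447 -0.141  0.004] [ 0.527 -0.069  0.041]
tube_center 0.79 [190.4, 279.8, 226.0, 346.2] [ 0.488 -0.104  0.094] [ 0.48  -0.116  0.037] [ 0.495 -0.102  0.118]
ring_bush_center 0.17 [108.5, 154.3, 132.5, 212.2] [ 0.387 -0.01   0.01 ] [ 0.375 -0.034  0.006] [0.399 0.02  0.016]
open_spanner_center 0.61 [219.2, 362.2, 243.3, 381.8] [ 0.491 -0.24   0.006] [ 0.476 -0.248  0.001] [ 0.503 -0.229  0.007]
hex_bolt_center 0.62 [106.1, 157.5, 134.4, 209.5] [ 0.387 -0.009  0.01 ] [ 0.373 -0.034 -0.   ] [0.4   0.019 0.016]
```

View pics/scene0.png

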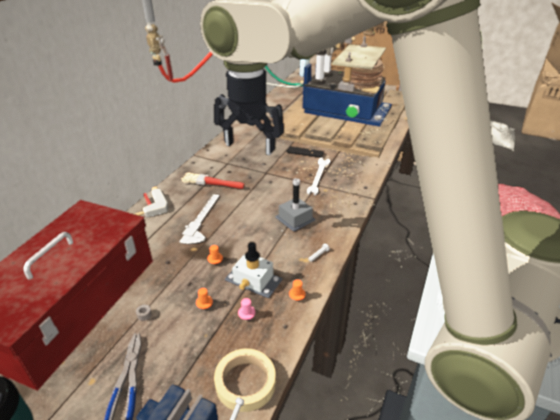

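View pics/side0.png

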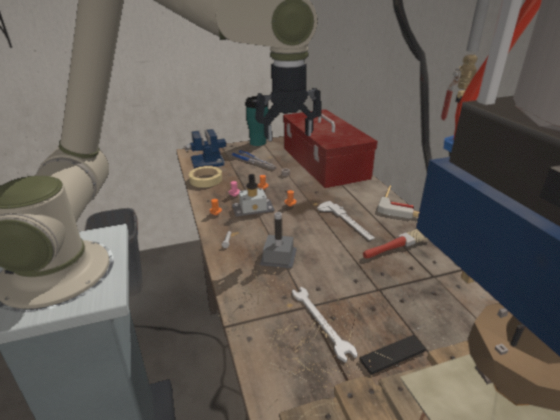

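View pics/wrist0.png

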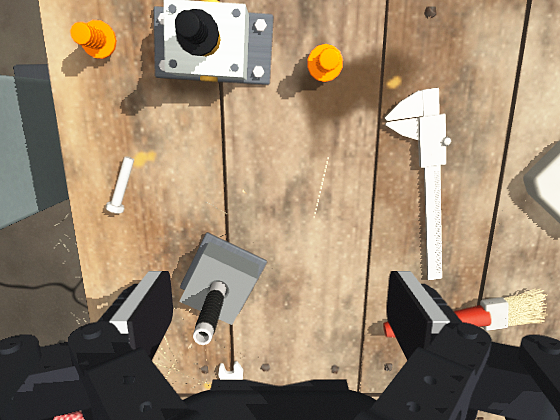

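Wrist view: the black plug is at (198,32) on the manifold, the tube top is at (205,335) and the bolt at (120,187). The orange and pink plugs are decoys. I'll move closer to measure the mouth.

Emit:
jog_arm(plan=[[[0.3,-0.3,0,0,0,0],[0.4,-0.4,0,0,0,0],[0.4,-0.4,0,0,0,0],[0.3,-0.3,0,0,0,0],[0.2,-0.15,0,0,0,0],[0,0,0,0,0,0],[0,0,0,0,0,0]]])

```text
time_s: 1.9
position: [0.4885, 0.0638, 0.2025]
tool_rot: [[-0.0, 1.0, 0.001], [1.0, 0.0, -0.0], [-0.0, 0.001, -1.0]]
ft_force: [-0.7, -0.5, -0.4]
grip_width: 0.0857
```

```bash
python3 - <<'E'
from h import *
s=env.observe();print(s['time_s'],s['position'],s['tool_rot'].round(4))
im,d,ci=shot('wrist','w1'); R,t=RT(ci); print('cam',-R.T@t)
for q in ['plug_center','manifold','stand','tube_center']:
    for r in spotter.trace('wrist',q)[:3]:
        v,u=np.nonzero(r['pixels']&(d>0)); P=toworld(ci,np.c_[u,v],d[v,u])
        print(q,round(r['score'],2),r['rect'],np.percentile(P,2,axis=0).round(4),np.percentile(P,98,axis=0).round(4))
np.savez('w1.npz',d=d)
E
```

```text
1.9 [0.48849778 0.06375347 0.20250767] [[-1.e-04  1.e+00  5.e-04]
 [ 1.e+00  1.e-04 -3.e-04]
 [-3.e-04  5.e-04 -1.e+00]]
cam [0.48792123 0.13431091 0.37372881]
plug_center 0.94 [365.0, 113.6, 403.9, 149.2] [0.576  0.0937 0.0105] [0.6006 0.1232 0.0435]
plug_center 0.83 [325.2, 1.9, 361.2, 17.1] [0.5307 0.2126 0.0113] [0.559  0.2242 0.0309]
plug_center 0.8 [149.7, 91.8, 188.8, 126.5] [0.3742 0.1158 0.0109] [0.3979 0.1435 0.0441]
manifold 0.7 [223.8, 62.0, 335.9, 150.8] [0.4343 0.0954 0.0043] [0.54   0.1625 0.0464]
stand 0.62 [236.9, 285.9, 317.4, 372.6] [ 0.4476 -0.135   0.0039] [ 0.5266 -0.0689  0.0407]
tube_center 0.56 [265.4, 331.3, 287.8, 387.2] [ 0.4782 -0.1104  0.0354] [ 0.4946 -0.1012  0.1069]
```

View pics/w1.png

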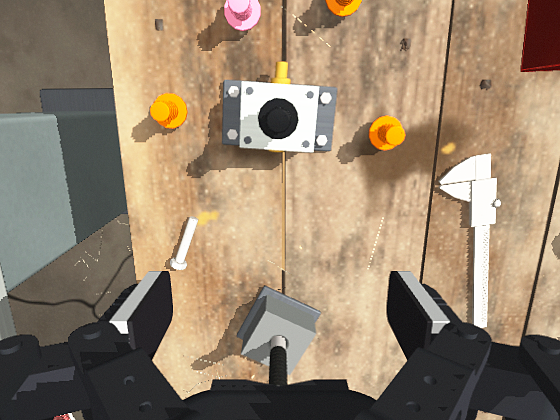

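The plug is at (277,119), almost directly under the camera. I'll fit its circles.

```bash
cat > meas.py <<'E'
from h import *
def layer(d,ci,zlo,zhi,c,r):
    v,u=np.mgrid[0:420,0:560]; v,u=v.ravel(),u.ravel(); z=d[v,u]; k=z>0
    P=toworld(ci,np.c_[u[k],v[k]],z[k])
    k=(P[:,2]>zlo)&(P[:,2]<zhi)&(np.hypot(P[:,0]-c[0],P[:,1]-c[1])<r)
    P=P[k]; cc,rr=cv2.minEnclosingCircle((P[:,:2]*1000).astype(np.float32))
    return len(P),np.round(cc,1),round(rr,1),(np.median(P,0)*1000).round(1),((P.max(0)+P.min(0))*500).round(1)
E
python3 - <<'E'
from meas import *
s=env.observe()
im,d,ci=shot('wrist','w1b')
print('flange',layer(d,ci,.066,.080,(.487,.122),.03))
print('top',layer(d,ci,.098,.110,(.487,.122),.03))
print('neck',layer(d,ci,.05,.066,(.487,.122),.03))
print('tubetop',layer(d,ci,.112,.124,(.487,-.105),.03))
# manifold block top rim
print('block',layer(d,ci,.040,.048,(.487,.122),.06))
for n in ['scene','side']:
    im,d,ci=shot(n,n+'1'); print(n,'top',layer(d,ci,.098,.112,(.487,.122),.03),'tube',layer(d,ci,.112,.124,(.487,-.105),.03))
print(env.observe()['time_s'])
E
```

```text
flange (829, array([487. , 124.3]), 16.4, array([487.5, 126.6,  73.7]), array([486.7, 124.4,  73.6]))
top (511, array([487. , 124.1]), 9.3, array([486.8, 124.6, 103.6]), array([486.8, 124. , 102.4]))
  return _methods._mean(a, axis=axis, dtype=dtype,
  ret = um.true_divide(
Traceback (most recent call last):
  File "meas.py", line 7, in layer
    return len(P),np.round(cc,1),round(rr,1),(np.median(P,0)*1000).round(1),((P.max(0)+P.min(0))*500).round(1)
                                                                              ~~~~~^^^
ValueError: zero-size array to reduction operation maximum which has no identity
```

Emit:
jog_arm(plan=[[[0.4,-0.04,0,0,0,0],[0.6,0,0.2,0,0,0],[0.4,0,0.6,0,0,0],[0.11,0,0.7,0,0,0],[0,0,0.5,0,0,0],[0,0,0.3,0,0,0],[0,0,0,0,0,0],[0,0,0,0,0,0]]])

```text
time_s: 3.0
position: [0.4867, 0.1243, 0.1108]
tool_rot: [[0.0, 1.0, 0.0], [1.0, -0.0, 0.0], [0.0, 0.0, -1.0]]
ft_force: [1.0, -0.2, 0.1]
grip_width: 0.0854
```

Emit:
jog_arm(plan=[[[0,0,0.3,0,0,0],[0,0,0.3,0,0,0],[0,0,0.2,0,0,0],[0,0,0,0,0,0]]])

```text
time_s: 3.4
position: [0.4863, 0.1243, 0.0782]
tool_rot: [[0.0, 1.0, -0.001], [1.0, -0.0, -0.0], [-0.0, -0.001, -1.0]]
ft_force: [-0.3, -0.3, 0.7]
grip_width: 0.0851
```

Emit:
jog_arm(plan=[[[0,0,0,0,0,0],[0,0,0,0,0,0],[0,0,0,0,0,0],[0,0,0,0,0,0],[0,0,0,0,0,0],[0,0,0,0,0,0],[0,0,0,0,0,0],[0,0,0,0,0,0],[0,0,0,0,0,0],[0,0,0,0,0,0]]], grip=-1, squeeze=40)

```text
time_s: 4.4
position: [0.4864, 0.1244, 0.0784]
tool_rot: [[0.0, 1.0, -0.0], [1.0, -0.0, -0.0], [-0.0, -0.0, -1.0]]
ft_force: [-0.2, -0.0, -0.9]
grip_width: 0.0001
```

The jaws closed to zero, so the grasp missed. I'll look at why.

```bash
python3 - <<'E'
from h import *
for n in ['scene','side','wrist']: shot(n,n+'2')
a=cv2.imread('pics/scene2.png')[180:320,160:340];b=cv2.imread('pics/side2.png')[120:260,180:360]
cv2.imwrite('pics/crop2.png',np.hstack([cv2.resize(a,None,fx=2.2,fy=2.2,interpolation=3) if 0 else cv2.resize(a,(396,308)),cv2.resize(b,(396,308))]))
E
```

```text
(no output)
```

View pics/crop2.png

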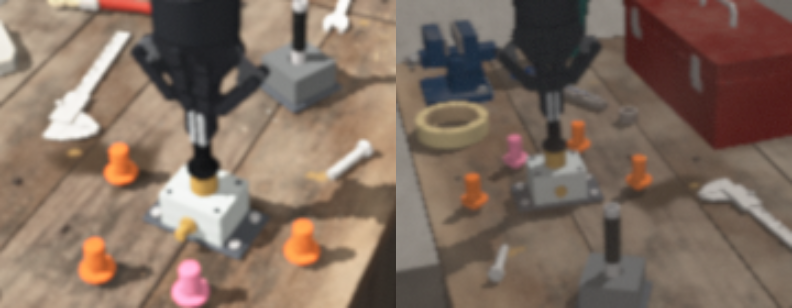

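View pics/wrist2.png

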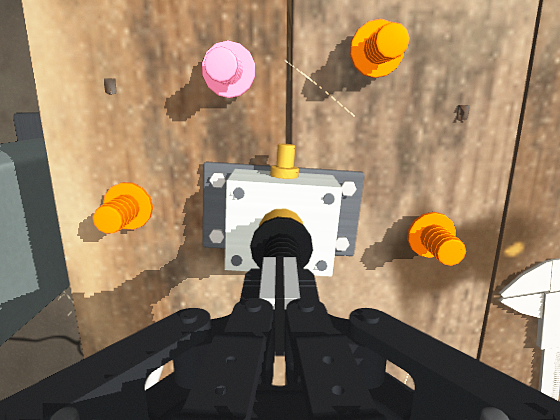

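```bash
python3 - <<'E'
from meas import *
s=env.observe();print(s['position'],s['grip_width'],s['time_s'])
for n in ['wrist','scene','side']:
    im,d,ci=shot(n,n+'3')
    print(n,'tcp px',proj(ci,s['position']).round(1),'plugtop px',proj(ci,[.487,.1242,.104]).round(1),'foot flange', proj(ci,[.487,.1242,.074]).round(1))
    u,v=np.round(proj(ci,s['position'])[0]).astype(int)
    for dv in range(-30,31,5):
        if 0<=v+dv<420: print(dv,im[v+dv,u],toworld(ci,[[u,v+dv]],[d[v+dv,u]]).round(3)[0])
    k=4; x0,y0=u-50,v-40
    c=cv2.imread(f'pics/{n}3.png')[max(y0,0):v+40,max(0,x0):u+50]; cv2.imwrite(f'pics/{n}3c.png',cv2.resize(c,None,fx=k,fy=k))
E
```

```text
[0.48637817 0.12439998 0.07840562] 9.138275034228673e-05 4.55
wrist tcp px [[280.4 250.7]] plugtop px [[282.  273.6]] foot flange [[281.6 247.8]]
-30 [33 33 34] [0.486 0.139 0.073]
-25 [32 34 36] [0.486 0.136 0.074]
-20 [32 36 35] [0.486 0.133 0.074]
-15 [20 20 21] [0.486 0.133 0.08 ]
-10 [15 16 17] [0.486 0.133 0.087]
-5 [17 16 17] [0.486 0.133 0.093]
0 [17 14 16] [0.486 0.133 0.099]
5 [35 36 38] [0.486 0.132 0.103]
10 [35 36 36] [0.486 0.135 0.115]
15 [35 32 31] [0.486 0.135 0.12 ]
20 [31 29 30] [0.486 0.136 0.126]
25 [35 33 32] [0.486 0.134 0.127]
30 [35 29 31] [0.486 0.135 0.133]
scene tcp px [[252.1 253.1]] plugtop px [[251.4 243.6]] foot flange [[252.  254.5]]
-30 [42 43 47] [0.474 0.141 0.174]
-25 [47 48 51] [0.476 0.138 0.159]
-20 [118 119 121] [0.479 0.135 0.143]
-15 [144 146 146] [0.478 0.136 0.131]
-10 [163 164 164] [0.48  0.134 0.116]
-5 [20 21 22] [0.482 0.132 0.101]
0 [22 22 23] [0.482 0.132 0.087]
5 [28 28 29] [0.483 0.132 0.072]
10 [177 138  75] [0.481 0.136 0.062]
15 [191 157 100] [0.482 0.137 0.049]
20 [245 246 244] [0.475 0.149 0.048]
25 [226 228 225] [0.473 0.154 0.039]
30 [229 231 227] [0.474 0.153 0.023]
side tcp px [[251.  183.9]] plugtop px [[250.8 175.4]] foot flange [[251.3 185.4]]
-30 [34 37 38] [0.493 0.135 0.16 ]
-25 [33 35 37] [0.489 0.122 0.152]
-20 [80 80 80] [0.486 0.112 0.142]
-15 [82 82 82] [0.487 0.118 0.125]
-10 [77 77 77] [0.485 0.114 0.113]
-5 [34 31 30] [0.486 0.117 0.097]
0 [38 34 33] [0.485 0.118 0.081]
5 [77 63 45] [0.483 0.113 0.069]
10 [120  96  61] [0.482 0.114 0.054]
15 [137 136 133] [0.478 0.097 0.048]
20 [123 122 117] [0.477 0.097 0.033]
25 [122 121 116] [0.477 0.1   0.015]
30 [71 64 60] [0.476 0.099 0.   ]
```

View pics/side3c.png

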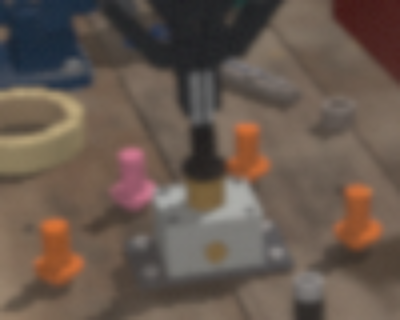

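View pics/wrist3c.png

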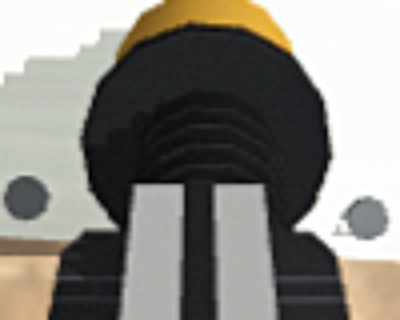

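Emit:
jog_arm(plan=[[[0,0,-0.3,0,0,0],[0,0,-0.5,0,0,0],[0,0,-0.4,0,0,0],[0,0,0,0,0,0],[0,0,0,0,0,0]]])

```text
time_s: 5.2
position: [0.4862, 0.1244, 0.126]
tool_rot: [[0.0, 1.0, -0.0], [1.0, -0.0, -0.0], [-0.0, -0.0, -1.0]]
ft_force: [-0.5, -0.2, -1.0]
grip_width: -0.0001
```

```bash
python3 - <<'E'
from meas import *
s=env.observe();print(s['position'],s['grip_width'],s['time_s'],s['ft_force'])
for n in ['wrist','scene','side']:
    im,d,ci=shot(n,n+'4')
    u,v=np.round(proj(ci,s['position'])[0]).astype(int); print(n,u,v)
    vv,uu=np.mgrid[max(0,v-60):min(420,v+60),u-40:u+40]; vv,uu=vv.ravel(),uu.ravel();k=d[vv,uu]>0;uu,vv=uu[k],vv[k]
    P=toworld(ci,np.c_[uu,vv],d[vv,uu])
    q=P[(np.hypot(P[:,0]-.4865,P[:,1]-.1245)<.025)]
    h,e=np.histogram(q[:,2],bins=np.arange(.06,.2,.004)); print(list(zip(e.round(3),h)))
    c=cv2.imread(f'pics/{n}4.png')[max(v-60,0):v+60,u-60:u+60]; cv2.imwrite(f'pics/{n}4c.png',cv2.resize(c,None,fx=4,fy=4))
a=cv2.imread('pics/scene4c.png');b=cv2.imread('pics/side4c.png')
E
```

```text
[0.48617669 0.12439257 0.12599134] -5.423427633152142e-05 5.2 [-0.50886028 -0.21363701 -0.97940938]
wrist 281 251
[(np.float64(0.06), np.int64(0)), (np.float64(0.064), np.int64(0)), (np.float64(0.068), np.int64(51)), (np.float64(0.072), np.int64(968)), (np.float64(0.076), np.int64(34)), (np.float64(0.08), np.int64(60)), (np.float64(0.084), np.int64(42)), (np.float64(0.088), np.int64(56)), (np.float64(0.092), np.int64(71)), (np.float64(0.096), np.int64(65)), (np.float64(0.1), np.int64(655)), (np.float64(0.104), np.int64(93)), (np.float64(0.108), np.int64(0)), (np.float64(0.112), np.int64(0)), (np.float64(0.116), np.int64(0)), (np.float64(0.12), np.int64(0)), (np.float64(0.124), np.int64(0)), (np.float64(0.128), np.int64(0)), (np.float64(0.132), np.int64(0)), (np.float64(0.136), np.int64(0)), (np.float64(0.14), np.int64(0)), (np.float64(0.144), np.int64(0)), (np.float64(0.148), np.int64(0)), (np.float64(0.152), np.int64(0)), (np.float64(0.156), np.int64(56)), (np.float64(0.16), np.int64(208)), (np.float64(0.164), np.int64(308)), (np.float64(0.168), np.int64(318)), (np.float64(0.172), n
[... 1854 characters left out ...]
), np.int64(0)), (np.float64(0.116), np.int64(0)), (np.float64(0.12), np.int64(0)), (np.float64(0.124), np.int64(0)), (np.float64(0.128), np.int64(0)), (np.float64(0.132), np.int64(0)), (np.float64(0.136), np.int64(0)), (np.float64(0.14), np.int64(0)), (np.float64(0.144), np.int64(0)), (np.float64(0.148), np.int64(0)), (np.float64(0.152), np.int64(0)), (np.float64(0.156), np.int64(6)), (np.float64(0.16), np.int64(9)), (np.float64(0.164), np.int64(16)), (np.float64(0.168), np.int64(17)), (np.float64(0.172), np.int64(17)), (np.float64(0.176), np.int64(18)), (np.float64(0.18), np.int64(17)), (np.float64(0.184), np.int64(19)), (np.float64(0.188), np.int64(17)), (np.float64(0.192), np.int64(15))]
```

View pics/side4c.png

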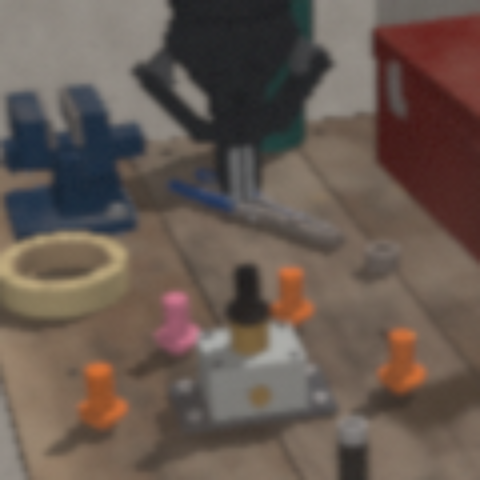

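View pics/wrist4.png

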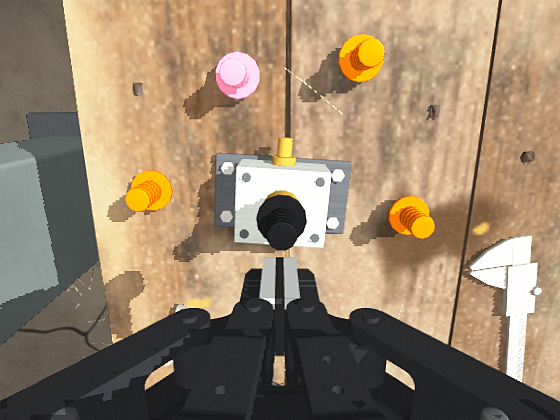

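Three cameras agree: with TCP reported at z=0.126, the shut fingertips are at about z=0.157. So the real fingertips sit about 31 mm behind the reported TCP, and I'll correct for that. The plug at (281,215) is untouched.

Emit:
jog_arm(plan=[[[0,0,0,0,0,0],[0,0,0,0,0,0],[0,0,0,0,0,0],[0,0,0,0,0,0],[0,0,0.4,0,0,0],[0,0,0.6,0,0,0],[0,0,0.5,0,0,0],[0,0,0.3,0,0,0],[0,0,0.15,0,0,0],[0,0,0,0,0,0]]], grip=0.4)

```text
time_s: 6.35
position: [0.4862, 0.1244, 0.048]
tool_rot: [[0.0, 1.0, -0.001], [1.0, -0.0, 0.0], [0.0, -0.001, -1.0]]
ft_force: [-0.3, -0.9, 1.2]
grip_width: 0.0596
```

Emit:
jog_arm(plan=[[[0,0,0,0,0,0],[0,0,0,0,0,0],[0,0,0,0,0,0],[0,0,0,0,0,0],[0,0,0,0,0,0],[0,0,0,0,0,0],[0,0,0,0,0,0],[0,0,0,0,0,0]]], grip=-1, squeeze=40)

```text
time_s: 7.15
position: [0.4867, 0.1244, 0.0491]
tool_rot: [[-0.0, 1.0, 0.001], [1.0, 0.0, -0.0], [-0.0, 0.001, -1.0]]
ft_force: [-0.4, -0.2, 6.7]
grip_width: 0.0164
```

Emit:
jog_arm(plan=[[[0,0,-0.2,0,0,0],[0,0,-0.3,0,0,0],[0,0,-0.4,0,0,0],[0,0,-0.4,0,0,0],[0,0,0,0,0,0]]])

```text
time_s: 7.65
position: [0.4874, 0.1245, 0.1024]
tool_rot: [[-0.0, 1.0, 0.004], [1.0, 0.0, 0.0], [0.0, 0.004, -1.0]]
ft_force: [-1.2, -0.2, -0.3]
grip_width: 0.0166
```

```bash
python3 - <<'E'
from meas import *
s=env.observe();print(s['position'],s['grip_width'],s['time_s'],s['ft_force'])
shot('wrist','w5'); shot('side','s5')
c=cv2.imread('pics/s5.png')[110:230,190:310]; w=cv2.imread('pics/w5.png')[100:400,130:430]
cv2.imwrite('pics/c5.png',np.hstack([cv2.resize(c,(390,390)),cv2.resize(w,(390,390))]))
E
```

```text
[0.48741896 0.1244636  0.1024103 ] 0.016622608226763366 7.65 [-1.23657971 -0.19534562 -0.25907526]
```

View pics/c5.png

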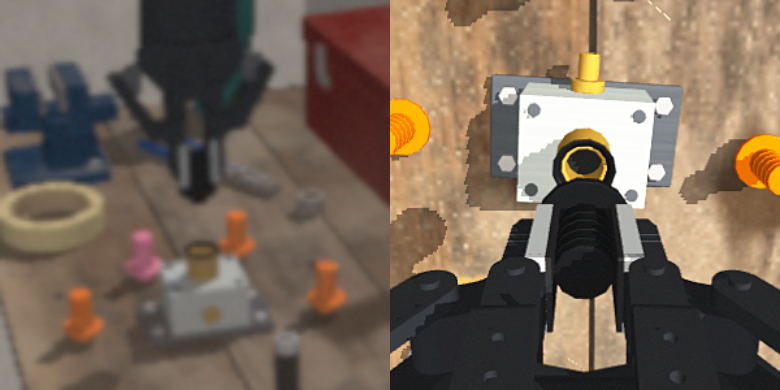

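The plug is out and held, and the collet mouth is visible. Next I carry it to about (0.52, 0.02) and measure the mouth on the way.

Emit:
jog_arm(plan=[[[-0.3,0.1,0,0,0,0],[-0.6,0.2,0,0,0,0],[-0.6,0.2,0,0,0,0],[-0.6,0.2,0,0,0,0],[-0.4,0.1,0.3,0,0,0],[-0.1,0,0.6,0,0,0],[0,0,0.6,0,0,0],[0,0,0.5,0,0,0],[0,0,0.3,0,0,0],[0,0,0,0,0,0]]])

```text
time_s: 8.75
position: [0.5172, 0.0204, 0.0065]
tool_rot: [[0.0, 1.0, -0.004], [1.0, -0.0, 0.001], [0.001, -0.004, -1.0]]
ft_force: [0.9, 0.5, 0.1]
grip_width: 0.0164
```

```bash
python3 - <<'E'
from meas import *
s=env.observe();print(s['position'],s['grip_width'],s['time_s'],s['ft_force'])
im,d,ci=shot('wrist','w6')
print('mouth ring',layer(d,ci,.066,.074,(.487,.124),.025))
im,d,ci=shot('side','s6')
c=cv2.imread('pics/s6.png')[110:250,190:330]; w=cv2.imread('pics/w6.png')[100:400,130:430]
cv2.imwrite('pics/c6.png',np.hstack([cv2.resize(c,(390,390)),cv2.resize(w,(390,390))]))
E
```

```text
[0.5171906  0.02035987 0.00647131] 0.016384806537788336 8.75 [0.86485358 0.49416279 0.12009903]
mouth ring (1999, array([487.6, 117.6]), 13.3, array([486.1, 114.2,  70.2]), array([487.6, 114.2,  69.5]))
```

View pics/c6.png

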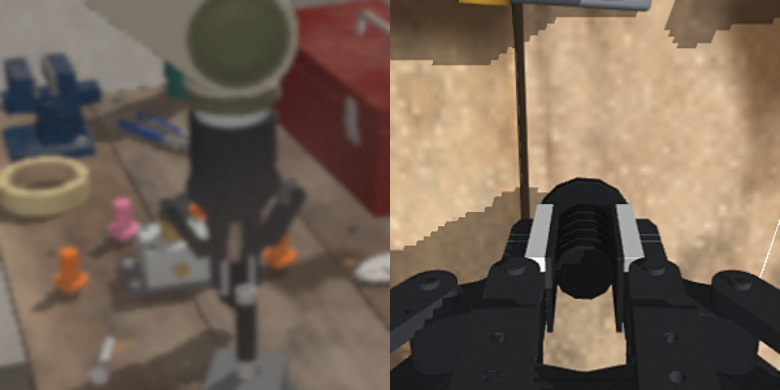

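Emit:
jog_arm(plan=[[[0,0,0.2,0,0,0],[0,0,0.15,0,0,0],[0,0,0.05,0,0,0],[0,0,0,0,0,0],[0,0,0,0,0,0]]])

```text
time_s: 9.35
position: [0.5185, 0.0204, -0.0075]
tool_rot: [[-0.0, 1.0, 0.0], [1.0, 0.0, -0.0], [-0.0, 0.0, -1.0]]
ft_force: [0.3, -0.1, 0.2]
grip_width: 0.0168
```

Emit:
jog_arm(plan=[[[0,0,0.05,0,0,0],[0,0,0.03,0,0,0],[0,0,0,0,0,0]]])

```text
time_s: 9.65
position: [0.5183, 0.0204, -0.0109]
tool_rot: [[-0.0, 1.0, -0.0], [1.0, 0.0, 0.0], [0.0, -0.0, -1.0]]
ft_force: [0.4, 0.4, -0.5]
grip_width: 0.0168
```

Emit:
jog_arm(plan=[[[0,0,0.03,0,0,0],[0,0,0,0,0,0]]])

```text
time_s: 9.85
position: [0.5185, 0.0204, -0.0119]
tool_rot: [[0.0, 1.0, 0.0], [1.0, -0.0, -0.0], [-0.0, 0.0, -1.0]]
ft_force: [-0.5, -0.0, 2.3]
grip_width: 0.0167
```

Emit:
jog_arm(plan=[[[0,0,0,0,0,0],[0,0,0,0,0,0],[0,0,0,0,0,0],[0,0,0,0,0,0],[0,0,-0.3,0,0,0],[0,0,-0.6,0,0,0],[0,0,-0.9,0,0,0],[0,0,-0.9,0,0,0],[0,0,-0.8,0,0,0],[0,0,-0.5,0,0,0]]], grip=0.2)

```text
time_s: 10.85
position: [0.5189, 0.0204, 0.1515]
tool_rot: [[-0.0, 1.0, 0.004], [1.0, 0.0, -0.001], [-0.001, 0.004, -1.0]]
ft_force: [-0.1, -0.0, -0.6]
grip_width: 0.0515
```

Emit:
jog_arm(plan=[[[0,-0.5,0,0,0,0],[0.4,-0.3,0,0,0,0],[0.2,0,0,0,0,0],[0,0,0,0,0,0],[0,0,0,0,0,0],[0,0,0,0,0,0]]])

```text
time_s: 11.45
position: [0.4868, 0.0443, 0.1478]
tool_rot: [[-0.0, 1.0, -0.0], [1.0, 0.0, -0.0], [-0.0, -0.0, -1.0]]
ft_force: [0.4, -0.5, 0.2]
grip_width: 0.0514
```

```bash
python3 - <<'E'
from meas import *
s=env.observe();print(s['position'],s['grip_width'],s['time_s'],s['ft_force'])
im,d,ci=shot('wrist','w7')
np.save('w7d.npy',d)
print('mouth',layer(d,ci,.0675,.074,(.487,.124),.017))
print('tube',layer(d,ci,.110,.124,(.487,-.105),.03))
print('plug',layer(d,ci,.036,.050,(.5185,.0204),.03),layer(d,ci,.009,.018,(.5185,.0204),.03))
k=[]
# ring edge in colour: show crop
u,v=proj(ci,[.487,.124,.07])[0].astype(int); print(u,v)
c=im[v-40:v+40,u-40:u+40]; cv2.imwrite('pics/c7.png',cv2.cvtColor(cv2.resize(c,(480,480)),cv2.COLOR_RGB2BGR))
E
```

```text
[0.48680585 0.0442778  0.14779887] 0.051368149152051575 11.45 [ 0.37770558 -0.48513243  0.15929797]
mouth (713, array([487., 124.]), 14.6, array([487.3, 124.9,  69.4]), array([487.3, 123.8,  69.7]))
  return _methods._mean(a, axis=axis, dtype=dtype,
  ret = um.true_divide(
Traceback (most recent call last):
  File "meas.py", line 7, in layer
    return len(P),np.round(cc,1),round(rr,1),(np.median(P,0)*1000).round(1),((P.max(0)+P.min(0))*500).round(1)
                                                                              ~~~~~^^^
ValueError: zero-size array to reduction operation maximum which has no identity
```

View pics/w7.png

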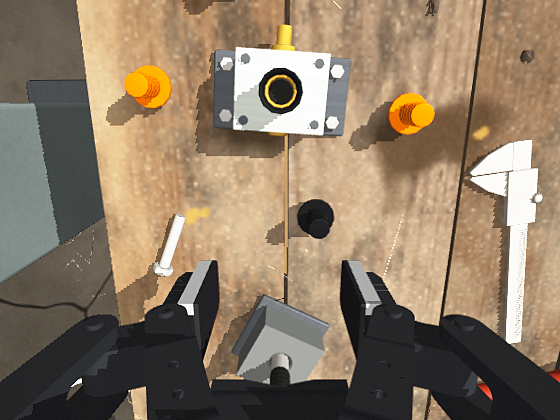

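The plug stands upright at (316,218), clear of the manifold, and the mouth centre fits to (0.487, 0.124). Next I look at the tube from above.

Emit:
jog_arm(plan=[[[-0.4,0,0,0,0,0],[-0.7,0,0,0,0,0],[-0.9,0,0,0,0,0],[-0.9,0,0,0,0,0],[-0.9,0,0,0,0,0],[-0.7,0,0,0,0,0],[-0.4,0,0,0,0,0],[0,0,0,0,0,0],[0,0,0,0,0,0],[0,0,0,0,0,0]]])

```text
time_s: 12.5
position: [0.4864, -0.1505, 0.148]
tool_rot: [[-0.001, 1.0, -0.0], [1.0, 0.001, 0.0], [0.0, -0.0, -1.0]]
ft_force: [1.3, 0.8, -0.0]
grip_width: 0.0513
```

```bash
python3 - <<'E'
from meas import *
s=env.observe();print(s['position'],s['grip_width'],s['time_s'],s['ft_force'])
im,d,ci=shot('wrist','w8')
v,u=np.mgrid[0:420,0:560]; v,u=v.ravel(),u.ravel(); k=d[v,u]>0
P=toworld(ci,np.c_[u[k],v[k]],d[v[k],u[k]]); q=P[np.hypot(P[:,0]-.487,P[:,1]+.105)<.02]
print(np.histogram(q[:,2],bins=np.arange(0,.15,.01)))
print('tube',layer(d,ci,.110,.124,(.487,-.105),.03))
for a,b in [(.05,.06),(.06,.07),(.07,.08),(.08,.09),(.09,.1),(.1,.11)]:
  try: print('sleeve',a,layer(d,ci,a,b,(.487,-.105),.02))
  except Exception: pass
print('stand',layer(d,ci,.036,.044,(.487,-.105),.05))
E
```

```text
[ 0.48637985 -0.15050941  0.148015  ] 0.0513424043166073 12.5 [ 1.28021088  0.78687815 -0.02158187]
(array([ 19,  16,  19, 904, 600,  11,  32,  30,  34,  37, 340, 404,   0,
         0]), array([0.  , 0.01, 0.02, 0.03, 0.04, 0.05, 0.06, 0.07, 0.08, 0.09, 0.1 ,
       0.11, 0.12, 0.13, 0.14]))
tube (404, array([ 486.5, -110.2]), 8.0, array([ 486.7, -110.2,  117.6]), array([ 486.5, -110. ,  114.7]))
sleeve 0.05 (11, array([ 486.6, -104.9]), 6.7, array([ 486.3, -102.9,   58.9]), array([ 486.6, -103.2,   57.6]))
sleeve 0.06 (32, array([ 486.9, -107.5]), 8.3, array([ 487.3, -102.4,   65.3]), array([ 486.9, -105.1,   65.1]))
sleeve 0.07 (30, array([ 486.3, -105.7]), 7.4, array([ 485.9, -102.4,   75.8]), array([ 486.3, -103.8,   75.1]))
sleeve 0.08 (34, array([ 486.2, -105.7]), 7.5, array([ 486.5, -102.6,   85.2]), array([ 486.2, -103.9,   85.2]))
sleeve 0.09 (37, array([ 486.3, -105.7]), 7.3, array([ 486.2, -102.2,   95.4]), array([ 486.3, -103.8,   95. ]))
sleeve 0.1 (340, array([ 486.4, -109.7]), 8.6, array([ 486.8, -109.3,  108.7]), array([ 486.5, -108.6,  105. ]))
stand (5356, array([ 486.5, -110. ]), 42.3, array([ 486.3, -105.9,   39.8]), array([ 486.5, -109.7,   39.8]))
```

View pics/w8.png

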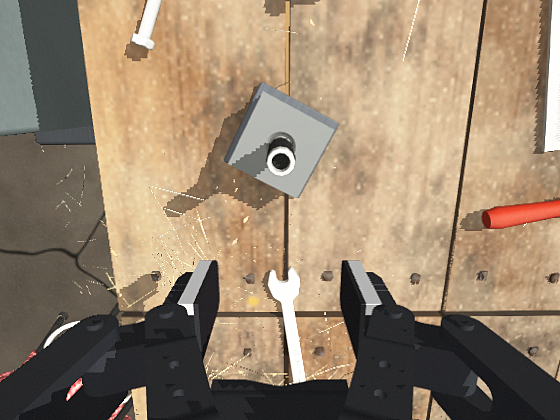

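The tube is upright with its axis at (0.4866, -0.110). Moving over it and down.

Emit:
jog_arm(plan=[[[0.4,0,0,0,0,0],[0.4,0,0,0,0,0],[0.2,0,0,0,0,0],[0,0,0.3,0,0,0],[0,0,0.6,0,0,0],[0,0,0.7,0,0,0],[0,0,0.6,0,0,0],[0,0,0.4,0,0,0],[0,0,0.25,0,0,0],[0,0,0,0,0,0]]])

```text
time_s: 13.55
position: [0.486, -0.1109, 0.0333]
tool_rot: [[-0.001, 1.0, -0.002], [1.0, 0.001, 0.001], [0.001, -0.002, -1.0]]
ft_force: [-0.1, 0.2, 1.0]
grip_width: 0.0513
```

Emit:
jog_arm(plan=[[[0,0,0,0,0,0],[0,0,0,0,0,0]]])

```text
time_s: 13.75
position: [0.4869, -0.1117, 0.0349]
tool_rot: [[-0.0, 1.0, 0.002], [1.0, 0.0, -0.001], [-0.001, 0.002, -1.0]]
ft_force: [0.2, -0.9, 0.0]
grip_width: 0.051
```

Emit:
jog_arm(plan=[[[0.03,0,0.03,0,0,0],[0,0,0,0,0,0],[0,0,0,0,0,0],[0,0,0,0,0,0],[0,0,0,0,0,0],[0,0,0,0,0,0],[0,0,0,0,0,0],[0,0,0,0,0,0]]], grip=-1, squeeze=45)

```text
time_s: 14.55
position: [0.4865, -0.1105, 0.0332]
tool_rot: [[0.0, 1.0, 0.001], [1.0, -0.0, -0.0], [-0.0, 0.001, -1.0]]
ft_force: [-0.3, 0.5, 4.8]
grip_width: 0.0162
```

Emit:
jog_arm(plan=[[[0,0,-0.2,0,0,0],[0,0,-0.4,0,0,0],[0,0,-0.6,0,0,0],[0,0,-0.8,0,0,0],[0,0,-0.5,0,0,0],[0,0,-0.1,0,0,0],[0,0,0,0,0,0],[0,0,0,0,0,0],[0,0,0,0,0,0]]])

```text
time_s: 15.45
position: [0.4859, -0.1102, 0.1357]
tool_rot: [[0.0, 1.0, -0.002], [1.0, -0.0, 0.001], [0.001, -0.002, -1.0]]
ft_force: [-0.5, -0.1, -1.7]
grip_width: 0.0159
```

```bash
cat > held.py <<'E'
from meas import *
import sys
tag=sys.argv[1]
s=env.observe();p=s['position'];print(p,s['grip_width'],s['time_s'],s['ft_force'],s['wrist_torque'])
for n in ['side','scene','wrist']:
    im,d,ci=shot(n,n+tag)
    v,u=np.mgrid[0:420,0:560]; v,u=v.ravel(),u.ravel(); k=d[v,u]>0
    P=toworld(ci,np.c_[u[k],v[k]],d[v[k],u[k]])
    q=P[(np.hypot(P[:,0]-p[0],P[:,1]-p[1])<.016)&(P[:,2]>.075)]
    print(n,'low z',np.percentile(q[:,2],[0,1,2]).round(4))
    for z in np.arange(p[2]-.06,p[2]+.1,.01):
        w=q[abs(q[:,2]-z)<.005]
        if len(w)>3: print('  %.3f n%d x %.4f..%.4f y %.4f..%.4f'%(z,len(w),w[:,0].min(),w[:,0].max(),w[:,1].min(),w[:,1].max()))
E
python3 held.py 9
```

```text
[ 0.48586237 -0.11019851  0.1356756 ] 0.015931496398238737 15.45 [-0.54286146 -0.08375465 -1.65353768] [-0.0154135   0.03085302  0.03411177]
side low z [0.1118 0.116  0.1191]
  0.116 n19 x 0.4794..0.4942 y -0.1174..-0.1066
  0.126 n33 x 0.4790..0.4948 y -0.1187..-0.1091
  0.136 n29 x 0.4791..0.4946 y -0.1180..-0.1081
  0.146 n30 x 0.4791..0.4915 y -0.1180..-0.1085
  0.156 n29 x 0.4799..0.4951 y -0.1174..-0.1089
  0.166 n35 x 0.4726..0.4995 y -0.1196..-0.1102
  0.176 n58 x 0.4704..0.4971 y -0.1223..-0.1105
  0.186 n52 x 0.4719..0.4996 y -0.1213..-0.1109
  0.196 n56 x 0.4718..0.4973 y -0.1207..-0.1100
  0.206 n52 x 0.4728..0.4989 y -0.1208..-0.1061
  0.216 n53 x 0.4737..0.5002 y -0.1219..-0.1016
  0.226 n32 x 0.4737..0.4989 y -0.1223..-0.1008
scene low z [0.1117 0.1153 0.118 ]
  0.116 n18 x 0.4776..0.4895 y -0.1080..-0.1010
  0.126 n24 x 0.4763..0.4894 y -0.1126..-0.0994
  0.136 n25 x 0.4770..0.4902 y -0.1104..-0.1007
  0.146 n26 x 0.4764..0.4904 y -0.1101..-0.0996
  0.156 n22 x 0.4766..0.4905 y -0.1095..-0.1002
  0.166 n28 x 0.4703..0.4962 y -0.1091..-0.0975
  0.176 n36 x 0.4742..0.49
[... 187 characters left out ...]
.0.4999 y -0.1216..-0.0974
  0.226 n17 x 0.4753..0.4975 y -0.1216..-0.0969
wrist low z [0.1115 0.1209 0.1282]
  0.116 n119 x 0.4782..0.4937 y -0.1096..-0.1019
  0.126 n178 x 0.4780..0.4935 y -0.1104..-0.1020
  0.136 n202 x 0.4779..0.4936 y -0.1108..-0.1021
  0.146 n238 x 0.4781..0.4938 y -0.1098..-0.1020
  0.156 n224 x 0.4784..0.4939 y -0.1087..-0.1015
  0.166 n395 x 0.4737..0.4973 y -0.1082..-0.0990
  0.176 n708 x 0.4740..0.4979 y -0.1082..-0.0985
  0.186 n831 x 0.4739..0.4979 y -0.1082..-0.0987
  0.196 n1068 x 0.4736..0.4980 y -0.1081..-0.0986
  0.206 n1795 x 0.4735..0.4980 y -0.1220..-0.0982
  0.216 n2981 x 0.4741..0.4973 y -0.1207..-0.0978
  0.226 n694 x 0.4749..0.4971 y -0.1169..-0.0971
```

View pics/wrist9.png

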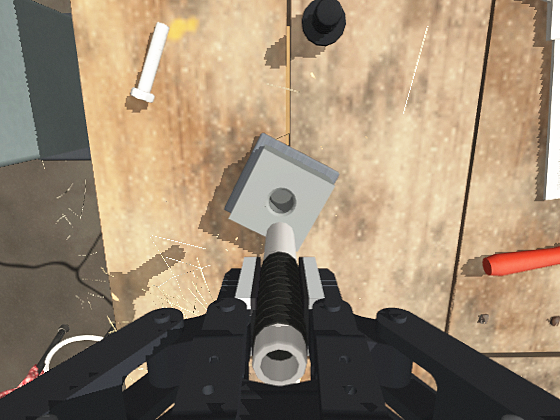

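View pics/side9.png

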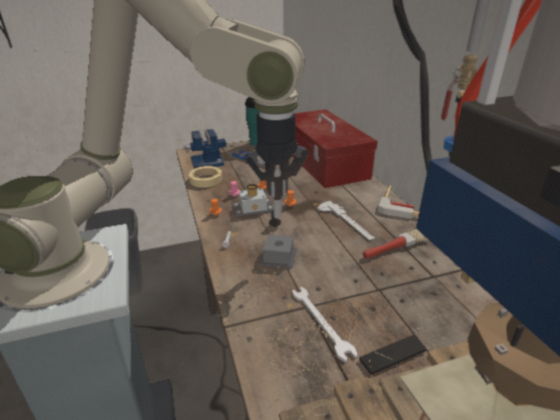

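The tube is held vertical, its end about 25 mm below the reported TCP and on the tool axis. Carrying it over the mouth.

Emit:
jog_arm(plan=[[[0.3,0.01,0,0,0,0],[0.6,0.01,0,0,0,0],[0.8,0.01,0,0,0,0],[0.8,0,0,0,0,0],[0.8,0,0,0,0,0],[0.8,0,0,0,0,0],[0.8,0,0,0,0,0],[0.6,0,0,0,0,0],[0.3,0,0,0,0,0],[0.05,0,0,0,0,0]]])

```text
time_s: 16.6
position: [0.4873, 0.1248, 0.1367]
tool_rot: [[-0.002, 1.0, -0.0], [1.0, 0.002, 0.0], [0.0, -0.0, -1.0]]
ft_force: [0.7, -0.5, -0.6]
grip_width: 0.0161
```

Emit:
jog_arm(plan=[[[0,0,0,0,0,0],[0,0,0,0,0,0],[0,0,0,0,0,0],[0,0,0,0,0,0]]])

```text
time_s: 17.0
position: [0.4877, 0.1229, 0.1368]
tool_rot: [[0.001, 1.0, -0.0], [1.0, -0.001, -0.0], [-0.0, -0.0, -1.0]]
ft_force: [0.0, -1.0, -0.9]
grip_width: 0.0155
```

```bash
python3 - <<'E'
from meas import *
s=env.observe();print(s['position'],s['time_s'],s['ft_force'],s['wrist_torque'])
for n in ['wrist','scene','side']:
    im,d,ci=shot(n,n+'10')
    v,u=np.mgrid[0:420,0:560]; v,u=v.ravel(),u.ravel(); k=d[v,u]>0
    P=toworld(ci,np.c_[u[k],v[k]],d[v[k],u[k]]); p=s['position']
    q=P[(np.hypot(P[:,0]-p[0],P[:,1]-p[1])<.016)&(P[:,2]>.09)&(P[:,2]<.16)]
    for z in (.115,.125,.135,.145,.155):
        w=q[abs(q[:,2]-z)<.005]; print(n,z,len(w),w[:,:2].min(0).round(4),w[:,:2].max(0).round(4))
    m=P[(np.hypot(P[:,0]-.487,P[:,1]-.124)<.02)&(P[:,2]>.0665)&(P[:,2]<.076)]; print('ring',len(m),m[:,:2].min(0).round(4),m[:,:2].max(0).round(4))
    u,v=proj(ci,[.487,.124,.09])[0].astype(int); k=50 if n!='wrist' else 90
    cv2.imwrite(f'pics/{n}10c.png',cv2.resize(cv2.cvtColor(im,cv2.COLOR_RGB2BGR)[v-k:v+k,u-k:u+k],(260,260)))
cv2.imwrite('pics/c10.png',np.hstack([cv2.imread(f'pics/{n}10c.png') for n in ['wrist','scene','side']]))
E
```

```text
[0.48767804 0.1229439  0.13682438] 17.0 [ 0.02468821 -1.02056443 -0.92233456] [ 0.01975925 -0.03926338 -0.01600556]
wrist 0.115 94 [0.4797 0.1237] [0.4952 0.1313]
wrist 0.125 174 [0.4795 0.1229] [0.4951 0.1314]
wrist 0.135 195 [0.4794 0.1227] [0.4953 0.1314]
wrist 0.145 242 [0.4796 0.1237] [0.4953 0.1315]
wrist 0.155 225 [0.4798 0.1245] [0.4954 0.132 ]
ring 573 [0.4726 0.1127] [0.5013 0.1386]
scene 0.115 22 [0.4784 0.1215] [0.4908 0.1334]
scene 0.125 27 [0.4786 0.1209] [0.491  0.1328]
scene 0.135 29 [0.4782 0.1202] [0.4907 0.1333]
scene 0.145 36 [0.4777 0.1175] [0.4937 0.1329]
scene 0.155 29 [0.4785 0.1228] [0.4926 0.1321]
ring 64 [0.4725 0.1103] [0.5001 0.1389]
side 0.115 9 [0.4826 0.1154] [0.4945 0.1243]
side 0.125 21 [0.4823 0.1152] [0.4963 0.1242]
side 0.135 21 [0.482  0.1158] [0.4962 0.1269]
side 0.145 22 [0.4817 0.1134] [0.4941 0.1251]
side 0.155 18 [0.4808 0.1133] [0.4948 0.1239]
ring 50 [0.4741 0.1106] [0.5038 0.1391]
```

View pics/c10.png

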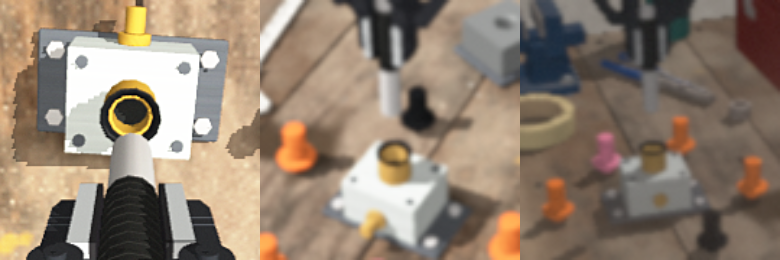

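The tube axis and ring centre agree within 0.6 mm. Descending.

Emit:
jog_arm(plan=[[[0.01,-0.01,0.2,0,0,0],[0,0,0.3,0,0,0],[0,0,0.3,0,0,0],[0,0,0.1,0,0,0],[0,0,0,0,0,0],[0,0,0,0,0,0]]])

```text
time_s: 17.75
position: [0.4874, 0.124, 0.1011]
tool_rot: [[-0.0, 1.0, 0.0], [1.0, 0.0, -0.0], [-0.0, 0.0, -1.0]]
ft_force: [0.1, 0.4, -0.8]
grip_width: 0.0157
```

Emit:
jog_arm(plan=[[[0,0,0.1,0,0,0],[0,0,0.1,0,0,0],[0,0,0.05,0,0,0],[0,0,0,0,0,0]]])

```text
time_s: 18.15
position: [0.487, 0.124, 0.0905]
tool_rot: [[-0.0, 1.0, -0.001], [1.0, 0.0, -0.0], [-0.0, -0.001, -1.0]]
ft_force: [0.2, -0.3, -0.9]
grip_width: 0.0162
```

End is about 4–5 mm below the mouth with no contact force. Continuing in small steps.

Emit:
jog_arm(plan=[[[0,0,0.05,0,0,0],[0,0,0.05,0,0,0],[0,0,0.05,0,0,0],[0,0,0,0,0,0]]])

```text
time_s: 18.55
position: [0.487, 0.124, 0.0845]
tool_rot: [[-0.0, 1.0, -0.001], [1.0, 0.0, -0.0], [-0.0, -0.001, -1.0]]
ft_force: [-0.7, -0.2, -0.4]
grip_width: 0.0159
```

Emit:
jog_arm(plan=[[[0,0,0.05,0,0,0],[0,0,0.03,0,0,0],[0,0,0,0,0,0]]])

```text
time_s: 18.85
position: [0.4871, 0.124, 0.0815]
tool_rot: [[-0.0, 1.0, -0.0], [1.0, 0.0, -0.0], [-0.0, -0.0, -1.0]]
ft_force: [-0.6, -0.1, -0.4]
grip_width: 0.0159
```

Emit:
jog_arm(plan=[[[0,0,0.05,0,0,0],[0,0,0.03,0,0,0],[0,0,0,0,0,0]]])

```text
time_s: 19.15
position: [0.4871, 0.124, 0.0782]
tool_rot: [[-0.0, 1.0, -0.0], [1.0, 0.0, -0.0], [-0.0, -0.0, -1.0]]
ft_force: [0.1, -0.2, 0.7]
grip_width: 0.0163
```

Emit:
jog_arm(plan=[[[0,0,0.03,0,0,0],[0,0,0.02,0,0,0],[0,0,0,0,0,0]]])

```text
time_s: 19.45
position: [0.4873, 0.124, 0.0769]
tool_rot: [[-0.0, 1.0, 0.001], [1.0, 0.0, 0.0], [0.0, 0.001, -1.0]]
ft_force: [-1.6, -0.3, 3.9]
grip_width: 0.016
```

Emit:
jog_arm(plan=[[[0,0,0.03,0,0,0],[0,0,0.02,0,0,0],[0,0,0,0,0,0]]])

```text
time_s: 19.75
position: [0.4874, 0.124, 0.075]
tool_rot: [[-0.0, 1.0, 0.001], [1.0, 0.0, -0.0], [-0.0, 0.001, -1.0]]
ft_force: [-1.5, 0.3, 6.5]
grip_width: 0.0156
```

Emit:
jog_arm(plan=[[[0,-0.01,0.03,0,0,0],[0,0,0.02,0,0,0],[0,0,0,0,0,0]]])

```text
time_s: 20.05
position: [0.4873, 0.124, 0.0731]
tool_rot: [[-0.0, 1.0, 0.002], [1.0, 0.0, 0.0], [0.0, 0.002, -1.0]]
ft_force: [-1.0, 0.1, 5.5]
grip_width: 0.0159
```

Emit:
jog_arm(plan=[[[0,0,0.03,0,0,0],[0,0,0.02,0,0,0],[0,0,0,0,0,0]]])

```text
time_s: 20.35
position: [0.4873, 0.124, 0.0711]
tool_rot: [[-0.0, 1.0, 0.002], [1.0, 0.0, -0.0], [-0.0, 0.002, -1.0]]
ft_force: [-0.5, 0.2, 5.5]
grip_width: 0.0157
```

Emit:
jog_arm(plan=[[[0,0,0.03,0,0,0],[0,0,0.02,0,0,0],[0,0,0,0,0,0]]])

```text
time_s: 20.65
position: [0.4873, 0.124, 0.0691]
tool_rot: [[-0.0, 1.0, 0.002], [1.0, 0.0, 0.0], [0.0, 0.002, -1.0]]
ft_force: [-1.0, 0.6, 5.5]
grip_width: 0.0159
```

Emit:
jog_arm(plan=[[[0,0,0.03,0,0,0],[0,0,0.02,0,0,0],[0,0,0,0,0,0]]])

```text
time_s: 20.95
position: [0.4873, 0.124, 0.0671]
tool_rot: [[-0.0, 1.0, 0.002], [1.0, 0.0, -0.0], [-0.0, 0.002, -1.0]]
ft_force: [-1.0, 0.5, 6.1]
grip_width: 0.016
```

Emit:
jog_arm(plan=[[[0,0,0.02,0,0,0],[0,0,0,0,0,0]]])

```text
time_s: 21.15
position: [0.4874, 0.124, 0.0664]
tool_rot: [[-0.0, 1.0, 0.002], [1.0, 0.0, -0.0], [-0.0, 0.002, -1.0]]
ft_force: [-0.7, -0.3, 6.0]
grip_width: 0.0162
```

Emit:
jog_arm(plan=[[[0,0,0.02,0,0,0],[0,0,0,0,0,0]]])

```text
time_s: 21.35
position: [0.4873, 0.124, 0.0656]
tool_rot: [[0.0, 1.0, 0.002], [1.0, -0.0, -0.0], [-0.0, 0.002, -1.0]]
ft_force: [-1.3, -0.9, 6.5]
grip_width: 0.0159
```

Emit:
jog_arm(plan=[[[0,0,0.02,0,0,0],[0,0,0,0,0,0]]])

```text
time_s: 21.55
position: [0.4875, 0.124, 0.0654]
tool_rot: [[-0.0, 1.0, 0.002], [1.0, 0.0, -0.0], [-0.0, 0.002, -1.0]]
ft_force: [-2.7, 0.6, 13.3]
grip_width: 0.0158
```

Emit:
jog_arm(plan=[[[0,0,0.01,0,0,0],[0,0,0,0,0,0],[0,0,0,0,0,0]]])

```text
time_s: 21.85
position: [0.4875, 0.124, 0.0653]
tool_rot: [[-0.0, 1.0, 0.003], [1.0, 0.0, -0.0], [-0.0, 0.003, -1.0]]
ft_force: [-3.5, -0.4, 15.3]
grip_width: 0.0158
```

```bash
python3 held.py 11 | grep -A30 wrist; python3 -c "
from meas import *
im,d,ci=shot('wrist','w11b')
v,u=np.mgrid[0:420,0:560]; v,u=v.ravel(),u.ravel(); k=d[v,u]>0
P=toworld(ci,np.c_[u[k],v[k]],d[v[k],u[k]]); q=P[np.hypot(P[:,0]-.487,P[:,1]-.124)<.0095]
print(np.sort(q[:,2])[-400::40], env.observe()['ft_force'])"
```

```text
wrist low z [0.075  0.0798 0.0842]
  0.075 n133 x 0.4792..0.4948 y 0.1244..0.1325
  0.085 n226 x 0.4793..0.4952 y 0.1254..0.1331
  0.095 n410 x 0.4761..0.4994 y 0.1258..0.1354
  0.105 n703 x 0.4755..0.4995 y 0.1263..0.1356
  0.115 n825 x 0.4758..0.4997 y 0.1261..0.1359
  0.125 n1081 x 0.4752..0.4998 y 0.1139..0.1359
  0.135 n1875 x 0.4750..0.4993 y 0.1125..0.1363
  0.145 n3164 x 0.4761..0.4989 y 0.1140..0.1366
  0.155 n363 x 0.4766..0.4983 y 0.1180..0.1377
[0.1500526  0.15010969 0.15017059 0.15022887 0.15029779 0.15039089
 0.15048885 0.15056337 0.15068437 0.15093087] [-2.11863463 -1.11809544 17.37388362]
```

Hard stop felt: drag stayed at 5.5–6.5 N for 12 mm of travel, then the force rose to 15–17 N with no further motion. The tube top is at 0.150, so its end is 30 mm below the mouth. Letting go and backing off.

Emit:
jog_arm(plan=[[[0,0,0,0,0,0],[0,0,0,0,0,0],[0,0,0,0,0,0],[0,0,0,0,0,0],[0,0,0,0,0,0]]], grip=0.2)

```text
time_s: 22.55
position: [0.4867, 0.124, 0.0635]
tool_rot: [[-0.0, 1.0, -0.0], [1.0, 0.0, 0.0], [0.0, -0.0, -1.0]]
ft_force: [0.1, 0.5, 0.5]
grip_width: 0.0512
```

Emit:
jog_arm(plan=[[[0,0,-0.1,0,0,0],[0,0,-0.3,0,0,0],[0,0,-0.6,0,0,0],[0,0,-0.7,0,0,0],[0,0,-0.7,0,0,0],[0,0,-0.6,0,0,0],[0,0,-0.4,0,0,0],[-0.3,0,-0.1,0,0,0],[-0.5,0,0,0,0,0],[-0.5,0,0,0,0,0]]])

```text
time_s: 23.55
position: [0.4864, 0.0709, 0.2031]
tool_rot: [[-0.0, 1.0, -0.001], [1.0, 0.0, -0.0], [-0.0, -0.001, -1.0]]
ft_force: [-0.5, -0.6, 0.2]
grip_width: 0.0512
```

Emit:
jog_arm(plan=[[[-0.2,0,0,0,0,0],[0,0,0,0,0,0],[0,0,0,0,0,0],[0,0,0,0,0,0],[0,0,0,0,0,0]]])

```text
time_s: 24.05
position: [0.4867, 0.0646, 0.2036]
tool_rot: [[-0.001, 1.0, -0.0], [1.0, 0.001, 0.0], [0.0, -0.0, -1.0]]
ft_force: [0.4, 0.0, -0.3]
grip_width: 0.0514
```

```bash
python3 - <<'E'
from meas import *
s=env.observe();print(s['position'],s['time_s'],s['ft_force'],s['grip_width'])
im,d,ci=shot('wrist','w12')
print('tube top',layer(d,ci,.145,.155,(.487,.124),.02))
v,u=np.mgrid[0:420,0:560]; v,u=v.ravel(),u.ravel(); k=d[v,u]>0
P=toworld(ci,np.c_[u[k],v[k]],d[v[k],u[k]])
for z in np.arange(.075,.155,.01):
    w=P[(abs(P[:,2]-z)<.005)&(np.hypot(P[:,0]-.487,P[:,1]-.124)<.02)]
    if len(w): print(round(z,3),len(w),w[:,:2].min(0).round(4),w[:,:2].max(0).round(4))
print('plug',layer(d,ci,.036,.050,(.5185,.0204),.03))
shot('side','s12')
E
```

```text
[0.48673095 0.0645564  0.20355622] 24.05 [ 0.44887679  0.03535002 -0.27969621] 0.05140878903776166
tube top (294, array([487.4, 124.1]), 7.9, array([487.4, 124.2, 150. ]), array([487.4, 124. , 148.9]))
0.075 96 [0.4729 0.1098] [0.5013 0.1382]
0.095 3 [0.4844 0.1322] [0.4912 0.133 ]
0.105 2 [0.4866 0.1324] [0.4902 0.133 ]
0.115 2 [0.4831 0.1318] [0.4852 0.1325]
0.125 1 [0.4893 0.1326] [0.4893 0.1326]
0.135 41 [0.479 0.12 ] [0.496  0.1327]
0.145 418 [0.479  0.1163] [0.4953 0.1322]
plug (281, array([518. ,  20.6]), 9.0, array([517.7,  21.4,  42.5]), array([517.9,  20.6,  40.6]))
```

View pics/w12.png

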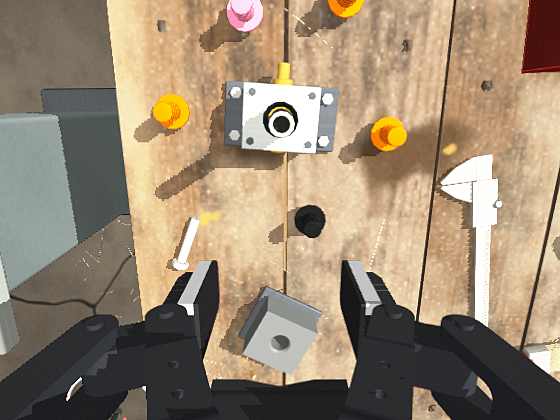

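View pics/s12.png

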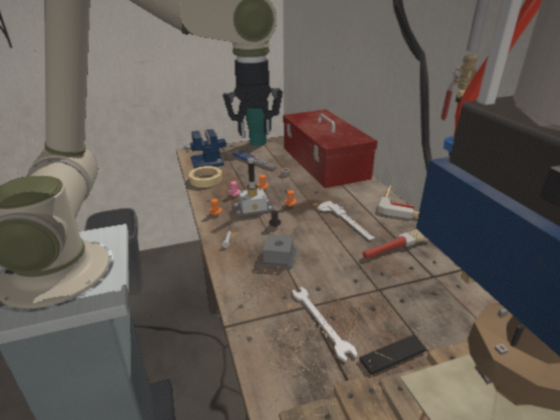

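The tube stands upright in the collet at (282,122), its top still at 0.150. The plug stands at (311,220), the bystanders haven't moved and the hand is clear.

```bash
python3 -c "
from rig import close_job,env
print(close_job(), env.observe()['time_s'])"
```

```text
the job is handed in; nothing more can be done
the job is handed in; nothing more can be done
```

I pulled the plug out and stood it on the bench, and pushed the tube down onto the hard stop. I then let go, backed off and handed the job in at about 24 s of the 64 s allowed. No verdict was reported.

- **Insertion:** The seal dragged at about 5.5–6.5 N over 12 mm of travel. The force then rose to 15–17 N with no further movement, so I took that as the hard stop. The highest reading was 17.4 N, well under the 35 N limit.
- **Tube, after release:** It stands upright and centred in the collet, within about 0.5 mm of the axis. Its top is at 150 mm, which puts its end about 30 mm below the mouth.
- **Plug:** It stands at about (0.518, 0.021), roughly 108 mm from the collet axis.
- **Bystanders:** In the last pictures the bolt and spanner look unmoved. I made no separate check of the bush, but the arm never went near it.
- **What disagreed:** My first grasp on the plug closed on nothing. The real fingertips sit about 31 mm behind the reported TCP, contrary to the description. I measured this with all three cameras, corrected for it, and nothing was disturbed.

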